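Hang a drained slide basket on the dipper arm

ROBOT

A 6-joint arm with a two-finger parallel gripper is mounted at the origin on the work surface. World frame = base frame: x ahead of the robot, y to its left, z up, the work surface at z = 0. Lengths are in m, angles in degrees, forces in N, time in s.
With the tool pointing down it reaches from about 0.3 to 0.75 m from the base axis. Payload 8.5 kg.
Tool frame: the origin (TCP) lies midway between the tips of the shut fingers; the grasp point (between the pads) lies 19 mm behind it; y points along the fingers, x is the direction in which the jaws open and shut, and the axes are right-handed (so a half turn about y gives the same grasp; the last joint's range is limited). The gripper opens to 85 mm and grips with 20 to 120 N. Pads are 22 mm wide; open, the fingers measure 114 mm over their backs; the gripper's body (76 mm by 85 mm) begins 54 mm behind the grasp point. The pads swing forward as they close: fully open they stand 13 mm farther back than shut.
Start: joints at [56.305, 21.807, 74.336, -0, 83.858, -12.336], TCP at [0.2, 0.512, 0.231] pointing down, gripper open.
Joint ranges: [-178.18, 178.18], [-50.72, 133.34], [12.68, 142.11], [-81.47, 261.47], [9.98, 163.14], [-165.26, 165.26]. Speed limits (degrees/s): [136.94, 136.94, 180, 180, 180, 180].

INTERFACE

Orientations are given as a 3x3 rotation matrix whose columns are the frame's x, y, z axes.
In Python, from rig import env gives the robot as it stands.
- The arm moves only by the tool carry_out, never from a script. Its argument "plan" is a list of rows, each a list of 3 entries, a list of its own where there are three numbers: the shift along the tool's x, y, z in m, then the turn, a rotation vector about the tool's x, y, z in degrees, then the finger opening in m, from 0 to 0.0854. In form: [[[dx, dy, dz], [ax, ay, az], jaw], ...]. A call has 1 to 8 rows; each row shifts and turns the commanded pose from where the row before left it, along the tool's axes as they then stand; what a row does not reach is not made up. A row lasts 1/8 s, in which the tool goes at most 62.5 mm and 10.7 degrees, less where a joint would pass 70% of its speed; a pose out of reach is approached as far as the arm can. A call is refused whole if a number of a shift passes 0.0625 or a number of a turn 10.7, either way. A call with a gripper value outside its range is refused whole. The fingers move at their own pace and stop on an object; "force" is the grip in N (left out, the last holds). Time passes only in rows, so rows that do not move let the fingers close. It gives the time, the measured TCP pose, the force and the opening at its end, in the units of the state.
- env.observe(): the state, without advancing time (a new reading comes with each control period).
- env.get_image(name): name is "scene" or "top"; returns a dict with "image" (400x640x3 uint8, red, green, blue), "vfov" (degrees; the focal length in pixels is half the picture's height over the tangent of half this angle, whatever the lens; pixels are square), "cx", "cy" (the principal point, pixels), "rvec" (rotation vector, rad) and "tvec" (3), from world to camera coordinates, as OpenCV has them. Camera axes: x right, y down, z forward; pixel columns grow to the right and rows downward; lengths in m; the calibration is good to about 2 mm. A picture is of the moment at which its call begins. There is no depth.
- env.close_job(): hands the job in, once; it reports no verdict.
Trained networks look in a picture, given as the dict that the camera call returned (one of the last four; its "shot" number tells which), for a name from the list of things; names that differ only in an ending like _2 or _b are one class to them, and where a whole thing is asked for, a point or a joint stands for the part that bears it (a point fixed in the world has none). Each returns a list of dicts, best first, with "conf" (0 to 1); they miss things now and then, are a little off and sometimes report something else, mostly with a low value. They report only what shows in the picture. A call takes as long as a camera call. They do not tell look-alikes from the thing itself.
- env.outline_of(target, picture): "mask" (400x640 bool, what is visible of it) and "pixel" ([row, column] in pixels, amid what is visible of it).
The state is a dict: "time_s": time; "q": joint angles; "qvel": joint speeds; "joint_efforts": joint torques, N m; "position": TCP position; "tool_rot": TCP orientation; "ft_force": force on the tool from outside, world axes, zero at the start; "wrist_torque": the same for the moment, N m; "grip_width": finger opening in m.
Only numpy, scipy, OpenCV 4.12 (cv2) and the standard library are available. Lean on these libraries where they do the work, as an engineer would, in place of code of your own. Each camera call takes 0.05 s, during which the arm holds its last target.

TASK

The steel basket of glass slides has finished dripping: lift it off the drain stand's fork by its black grip and carry it across level, without setting it down on anything. Hang it on the slide dipper's fork, feeling for the stop blocks and pressing the crossbar gently down past the spring catch until it is fully home in both notches, then let go. Force nothing, and leave the dish and the other things on the bench where they are.

Things in the scene. Friction and masses are not known exactly. Their poses are not given: they have to be found in the camera images.
- basket: Slide basket, the part to move: steel frame 84 x 92 x 38 mm (x, y, z) full of glass slides, 0.36 to 0.54 kg. Origin at the centre of its underside, z up, y along its crossbar. At y = +-44 mm a 6 mm rod rises from the frame to the crossbar. The window between frame top and crossbar, 40 mm either side of the middle, takes a fork. It starts hanging level in the drain stand's notches.
- bar (a point): Middle of the crossbar's axis, 95 mm above the basket's origin. The crossbar is round, 8 mm thick, 88 mm long, along the basket's y; its weight rests on the two prongs.
- grip (a point): Grasp point of the basket's black upright grip, 32 mm above the crossbar's axis. The grip is 14 mm (x) by 26 mm (y) and stands from 4 to 54 mm above that axis. Pinch it from above across its 14 mm, that is along the prongs, so that the fingers stay between them; across the 26 mm they would foul the dipper's stop blocks.
- drain: Drain stand, fixed: dark plate with white drip tray (24 mm high), a post at x = +125 mm, a two-prong fork pointing along its -x. Origin at bench level below the notches, z up. Prongs 8 mm wide at y = +-20 mm, top 187 mm, underside 167 mm above the bench.
- drain_seat (a point): Middle of the drain fork's two notches (drain x = y = 0), where the crossbar's axis starts, 185 mm above the bench. Notches 14 mm wide along x, 6 mm deep, open above. Upturned prong tips at x = -53 to -59 mm reach 197 mm above the bench. To unhook, raise the basket 19 to 33 mm (more and its frame strikes the prongs from below) and draw it out level along -x by 80 mm or more.
- dipper: Slide dipper, fixed: ivory base plate 10 mm thick, motor housing (x = 100 to 215 mm, 80 mm tall), steel column at x = 150 mm (top 238 mm up), a two-prong fork pointing along its -x. Origin at bench level below the fork's mean notch place, z up. Prongs 8 mm wide at y = +-20 mm, top 205 mm, underside 185 mm above the bench.
- dip_clamp (a point): Clamp on the dipper's column, 193 mm above the bench, x = 147 mm. The fork telescopes in it and was last clamped anywhere from 18 mm nearer its tips (-x) to 18 mm nearer the column (+x) of its mean place: not measured, must be felt or seen. It does not shift under the permitted forces. All things on the fork move with it.
- dip_mean (a point): Mean place of the seated crossbar's axis: dipper x = y = 0, 195 mm above the bench; the true one is up to 18 mm off along dipper x, see dip_clamp. From the true notches' middle: notches +-5.25 mm along x, front edge rounded, 14 mm deep; tips at x = -53 to -59 mm, reaching 211 mm above the bench; stop blocks with front face at x = +5.25 mm, rising behind the notches to 227 mm.
- dip_catch (a point): Mean place of the spring catch (offset like the notches): a 10 mm steel ball stands 5 mm out of each stop block, centre 202.5 mm up. The crossbar's axis stops at 205 mm or more until pushed past the balls: 5 to 15 N, its weight alone will not do; then it lies at 195 mm. With its axis 217 to 224 mm up it clears the tips and meets the blocks 1.25 mm behind the notches' middle. Over 30 N of contact does damage.
- dish: Empty white staining dish, loose, on the dipper's base plate under the fork, 142 x 128 x 64 mm, its rim 74 mm above the bench. Origin at the centre of its underside. Leave alone.
- jar: Square glass staining jar 66 x 66 x 80 mm standing between the two stands. Origin at the centre of its underside. Leave alone.
- washbottle: Wash bottle, 64 mm across, 193 mm tall, with bent spout. Origin at the centre of its underside. Leave alone.
- slidetray: Flat cream tray of slides 190 x 110 x 17 mm. Origin at the centre of its underside. Leave alone.
- reagent: Amber bottle 68 mm across, 150 mm tall. Origin at the centre of its underside. Leave alone.
- petri: Two stacked clear petri dishes, 94 mm across, 29 mm tall. Origin at the centre of the underside. Leave alone.
- forceps: Steel forceps 110 mm long, lying on the bench in front of the stands. Origin at their middle. Leave alone.
Things that resemble listed ones, but are neither listed nor needed, are in the scene too. What is shaped like the basket but blue or red is not meant.

How it is judged (in metres and radians):
On the way:
1. the basket is off the drain stand, hanging free from the gripper (horizontal distance between bar and drain above 0.07 m and contact force between basket and drain below 0.1 N), for 0.1 s.
At the end, for the whole second after the job is handed in: The basket hangs at rest on the dipper's fork, its crossbar in both notches under the spring balls: axis 192 to 198 mm above the bench, within 21 mm of its mean place along the fork and 8 mm sideways, square to the fork within 0.1 rad, basket level within 0.12 rad, weight on the fork (z of bar in the frame of dipper between 0.192 and 0.198 m and y of bar in the frame of dipper between -0.008 and 0.008 m and x of bar in the frame of dipper between -0.021 and 0.021 m and angle between the y axis of basket and the y axis of dipper, either way round below 0.1 rad and angle between basket's own z axis and vertical below 0.12 rad and contact force between basket and dipper above 1.5 N and linear speed of basket below 0.02 m/s and angular speed of basket below 0.2 rad/s); the robot touches nothing.
It fails at once if the basket is tipped more than 0.3 rad from level (angle between basket's own z axis and vertical above 0.3 rad).
It fails at once if the basket is set down or dropped (its underside comes below 80 mm above the bench) or touches the dish (height (world z) of basket below 0.08 m or contact force between basket and dish above 0.5 N).
It fails at once if the basket is forced against the dipper or the drain stand with more than 30 N (contact force between basket and dipper above 30 N or contact force between basket and drain above 30 N).
It fails at once if a bystander is moved by more than 15 mm (distance of any of dish, jar, washbottle, slidetray, reagent, petri, forceps from where it was at the start of the episode above 0.015 m).
It also fails if it takes over 58 s, if anything falls off the work surface, if the arm or the gripper's body presses on something with over 40 N, if the wrist force passes 120 N, or if a joint passes its speed limit or range.

## Working session

There is one attempt and no reset: what is moved stays moved. The work goes in short steps, Python scripts to look and compute and a tool call to move; the robot and the scene stay as the last step left them, time stands still between calls to the robot, and variables do not carry over. Pictures are saved under pics/ and viewed, and the job is handed in when it is done.

Besides the shell and the picture viewer there is one more tool, called as name(argument=value, ...), one argument or row to a line, values as JSON. carry_out: Moves the arm, as the interface text tells. Its arguments: {"type":"object","properties":{"plan":{"type":"array","items":{"type":"array"}},"force":{"type":"number"}},"required":["plan"]}

```bash
ls; mkdir -p pics; python3 - <<'E'
from rig import env
import cv2,numpy as np
s=env.observe(); print({k:np.round(v,3).tolist() for k,v in s.items()})
for n in("scene","top"):
    p=env.get_image(n); cv2.imwrite(f"pics/{n}0.png",p["image"][:,:,::-1]); print(n,p["vfov"],p["cx"],p["cy"],p["rvec"],p["tvec"],p["shot"])
    for t in ["basket","bar","grip","drain","drain_seat","dipper","dip_clamp","dip_catch","dish","jar"]:
        try:
            r=env.outline_of(t,p); print(t,[(np.round(d["conf"],2),np.round(d["pixel"],1).tolist(),int(d["mask"].sum())) for d in r])
        except Exception as e: print(t,e)
E
```

```text
pics
{'time_s': 0.0, 'q': [56.306, 21.843, 74.385, -0.002, 83.859, -12.333], 'qvel': [-0.042, -0.015, -0.016, 0.024, 0.025, 0.019], 'joint_efforts': [0.003, -44.844, -23.13, 0.0, 0.005, -0.0], 'position': [0.2, 0.512, 0.231], 'tool_rot': [[0.364, -0.001, -0.931], [0.931, -0.001, 0.364], [-0.001, -1.0, 0.0]], 'ft_force': [-0.099, 0.219, -0.8], 'wrist_torque': [-0.001, -0.023, -0.007], 'grip_width': 0.086}
scene 45.71436697265583 311.63811439663795 199.9428337254084 [ 1.72144568  1.69825019 -0.79151255] [ 0.06873201 -0.21945427  1.86443859] 1
basket [(np.float64(0.95), [165.9, 228.9], 617), (np.float64(0.95), [253.4, 143.3], 563), (np.float64(0.95), [186.7, 164.0], 817), (np.float64(0.69), [203.5, 270.2], 485)]
bar [(np.float64(0.77), [157.3, 227.4], 368), (np.float64(0.75), [249.9, 143.2], 706), (np.float64(0.57), [212.2, 278.7], 616)]
grip [(np.float64(0.85), [248.4, 147.5], 712), (np.float64(0.76), [220.2, 268.0], 606), (np.float64(0.72), [166.8, 225.1], 675), (np.float64(0.7), [184.9, 163.6], 760)]
drain [(np.float64(0.85), [267.9, 277.4], 4075)]
drain_seat [(np.float64(0.94), [266
[... 904 characters left out ...]
.7], 393), (np.float64(0.86), [154.0, 476.7], 800)]
grip [(np.float64(0.81), [160.3, 369.6], 606), (np.float64(0.69), [285.5, 425.1], 865), (np.float64(0.63), [156.1, 479.4], 803), (np.float64(0.62), [254.4, 485.8], 904)]
drain [(np.float64(0.71), [145.1, 362.0], 2989)]
drain_seat [(np.float64(0.76), [149.5, 360.2], 3453), (np.float64(0.65), [132.3, 247.6], 3134), (np.float64(0.43), [172.2, 248.1], 1595)]
dipper [(np.float64(0.59), [135.5, 247.5], 3386)]
dip_clamp [(np.float64(0.94), [131.6, 248.2], 3018)]
dip_catch [(np.float64(0.71), [133.4, 251.1], 2967)]
dish [(np.float64(0.61), [170.1, 250.6], 1455)]
jar [(np.float64(0.83), [126.1, 307.8], 473), (np.float64(0.69), [134.8, 243.1], 3365)]
```

View pics/scene0.png

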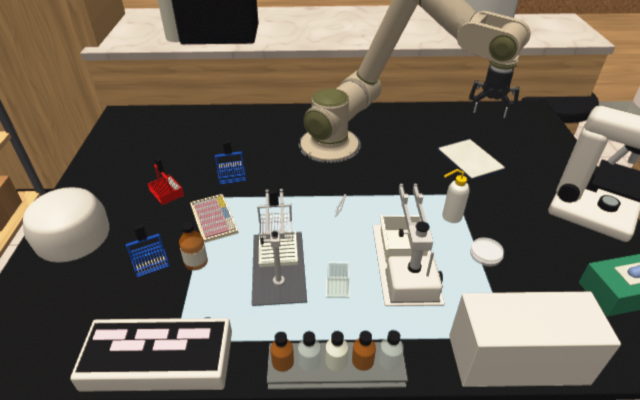

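View pics/top0.png

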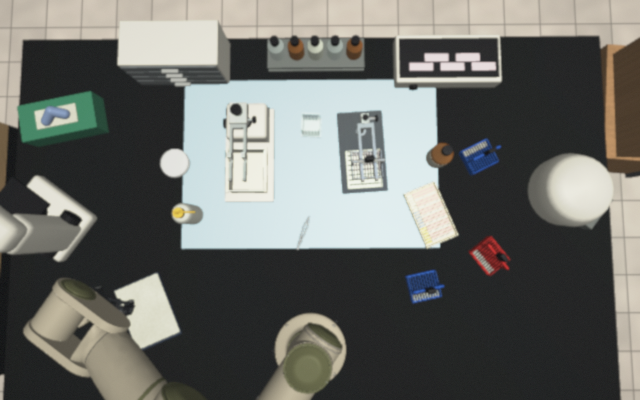

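```bash
python3 - <<'E'
import cv2
a=cv2.imread("pics/top0.png")[50:250,170:430]; cv2.imwrite("pics/top0c.png",cv2.resize(a,(780,600),interpolation=cv2.INTER_CUBIC))
a=cv2.imread("pics/scene0.png")[140:340,210:470]; cv2.imwrite("pics/scene0c.png",cv2.resize(a,(780,600),interpolation=cv2.INTER_CUBIC))
E
```

```text
(no output)
```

View pics/top0c.png

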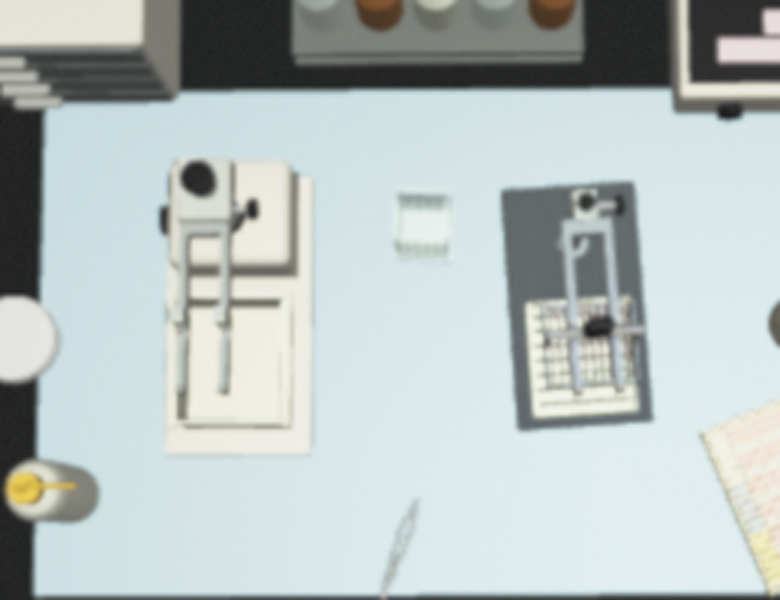

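View pics/scene0c.png

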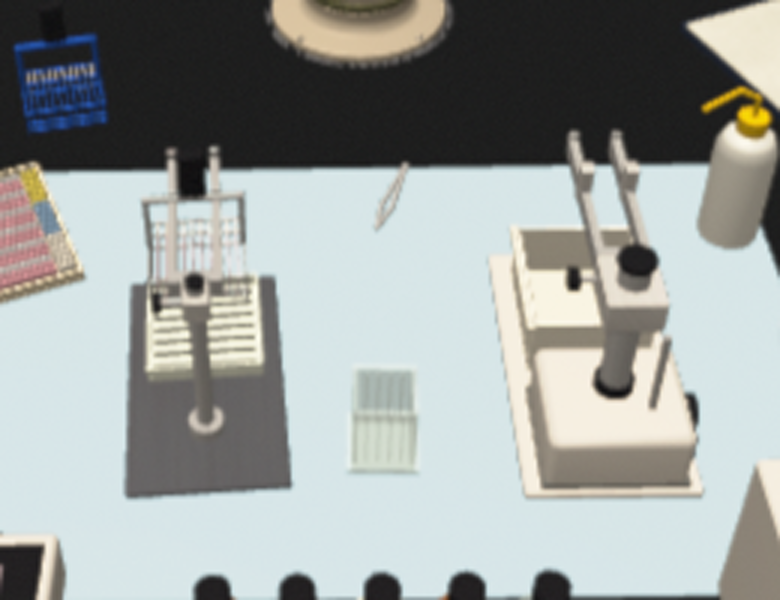

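The thing I want is the steel basket with the black grip on the drain stand, at about top (159,369) and scene (198,273). It could be confused with the blue baskets at top (287,426) and (155,478), and the red one at top (255,487); all three are off the stand and coloured. Next I'll zoom in close to check this and measure.

```bash
cat > h.py <<'E'
import numpy as np,cv2
def K(p):
    f=200/np.tan(np.radians(p["vfov"])/2); return np.array([[f,0,p["cx"]],[0,f,p["cy"]],[0,0,1.]])
def proj(p,X): return cv2.projectPoints(np.atleast_2d(np.array(X,float)),np.array(p["rvec"],float),np.array(p["tvec"],float),K(p),None)[0][:,0]
def ray(p,uv):
    R=cv2.Rodrigues(np.array(p["rvec"],float))[0]; c=-R.T@np.array(p["tvec"],float)
    d=R.T@np.linalg.inv(K(p))@np.array([uv[0],uv[1],1.]); return c,d
def atz(p,uv,z):
    c,d=ray(p,uv); return c+d*(z-c[2])/d[2]
def tri(a,ua,b,ub):
    (c1,d1),(c2,d2)=ray(a,ua),ray(b,ub); d1/=np.linalg.norm(d1); d2/=np.linalg.norm(d2)
    s=np.linalg.lstsq(np.c_[d1,-d2],c2-c1,rcond=None)[0]
    x,y=c1+s[0]*d1,c2+s[1]*d2; return (x+y)/2,np.linalg.norm(x-y)
def crop(p,name,u0,v0,w,h,s,pts=None):
    im=cv2.resize(p["image"][v0:v0+h,u0:u0+w,::-1],(w*s,h*s),interpolation=cv2.INTER_CUBIC)
    if pts is not None:
        for q in pts: cv2.circle(im,(int((q[0]-u0+.5)*s),int((q[1]-v0+.5)*s)),3,(0,0,255),1)
    for k in range(0,w,10): cv2.putText(im,str(u0+k),(k*s,8),0,.3,(0,0,255)); cv2.line(im,(k*s,8),(k*s,14),(0,0,255))
    for k in range(0,h,10): cv2.putText(im,str(v0+k),(0,k*s+4),0,.3,(0,0,255)); cv2.line(im,(20,k*s),(26,k*s),(0,0,255))
    cv2.imwrite("pics/"+name,im)
E
python3 - <<'E'
from rig import env
from h import *
import pickle
t=env.get_image("top");s=env.get_image("scene"); pickle.dump((t,s),open("ts.pkl","wb"))
crop(t,"a1.png",330,100,80,100,6)
crop(t,"a2.png",215,95,70,110,5)
crop(s,"a3.png",245,180,80,75,8)
crop(s,"a4.png",370,175,80,75,8)
E
```

```text
(no output)
```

View pics/a1.png

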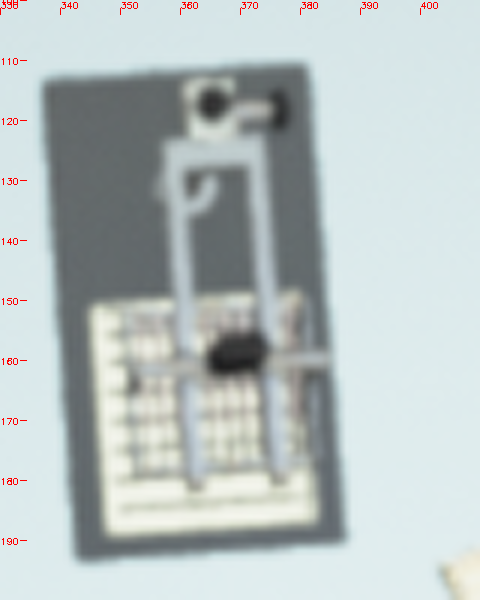

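View pics/a2.png

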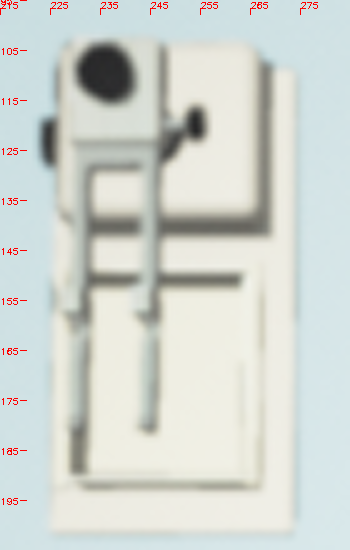

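View pics/a3.png

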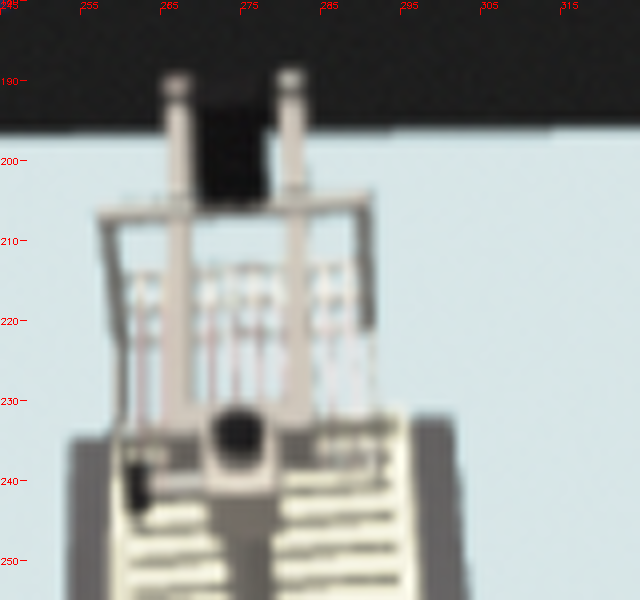

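View pics/a4.png

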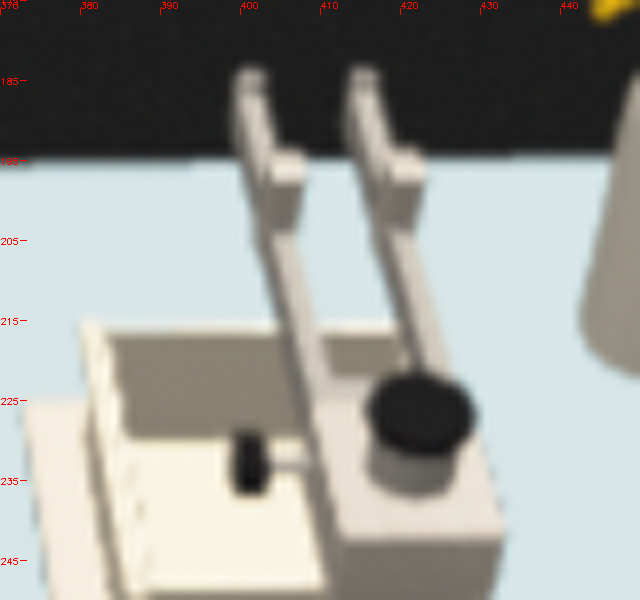

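```bash
cat > fit.py <<'E'
from h import *
import pickle
from scipy.optimize import least_squares
t,s=pickle.load(open("ts.pkl","rb"))
T=lambda x,y,u0,v0,k:np.array([x/k+u0-.5,y/k+v0-.5])
A1=lambda x,y:T(x,y,330,100,6);A2=lambda x,y:T(x,y,215,95,5);A3=lambda x,y:T(x,y,245,180,8);A4=lambda x,y:T(x,y,370,175,8)
P=lambda *a:print(a[0],np.round(a[1],4),np.round(a[2],4))
P("drain tip L",*tri(t,A1(195,480),s,A3(291,82)) if 0 else tri(t,A1(195,480),s,A3(291,82)))
P("tip y+",*tri(t,A1(195,478),s,A3(291,80)))
P("tip y-",*tri(t,A1(279,474),s,A3(177,86)))
P("bar +",*tri(t,A1(140,371),s,A3(370,202)))
P("bar -",*tri(t,A1(330,358),s,A3(100,213)))
print("grip top ctr",atz(t,A1(240,350),.239))
P("dip tip +",*tri(t,A2(78,425),s,A4(364,77)))
P("dip tip -",*tri(t,A2(149,425),s,A4(250,78)))
P("blk +",*tri(t,A2(74,312),s,A4(405,150)))
P("blk -",*tri(t,A2(147,312),s,A4(288,150)))
E
python3 fit.py
```

```text
drain tip L [ 0.5189 -0.1577  0.1958] 0.0023
tip y+ [ 0.5197 -0.1576  0.1973] 0.0023
tip y- [ 0.5215 -0.1977  0.1967] 0.0026
bar + [ 0.5729 -0.1307  0.1861] 0.0015
bar - [ 0.5785 -0.2225  0.1876] 0.0002
grip top ctr [ 0.5740285  -0.17461332  0.239     ]
dip tip + [0.5192 0.218  0.21  ] 0.0017
dip tip - [0.519  0.1779 0.2101] 0.0019
blk + [0.5809 0.2179 0.2278] 0.0032
blk - [0.5807 0.1778 0.2282] 0.0048
```

```bash
cat >> fit.py <<'E'
print("--- yaw")
def yaw(a,b): d=np.array(b)-a; return np.degrees(np.arctan2(d[1],d[0]))
c=[atz(t,A1(*q),.008) for q in((80,560),(42,78),(305,65),(345,542))]
print(np.round(c,4).tolist(),yaw(c[0],c[1]),yaw(c[3],c[2]),yaw(c[3],c[0])-90,yaw(c[2],c[1])-90)
c=[atz(t,A1(*q),.187) for q in((193,440),(176,180),(277,440),(258,180))]
print(np.round(c,4).tolist(),yaw(c[0],c[1]),yaw(c[2],c[3]))
c=[atz(t,A2(*q),.010) for q in((50,532),(295,533),(297,70))]
print(np.round(c,4).tolist(),yaw(c[1],c[0])-90,yaw(c[1],c[2]))
c=[atz(t,A2(*q),.205) for q in((78,400),(81,180),(149,400),(150,180))]
print(np.round(c,4).tolist(),yaw(c[0],c[1]),yaw(c[2],c[3]))
E
python3 fit.py | sed -n '/---/,$p'
```

```text
--- yaw
[[0.4974, -0.1079, 0.008], [0.7653, -0.0889, 0.008], [0.7717, -0.2345, 0.008], [0.5066, -0.2523, 0.008]] 4.046872842573006 3.845110016948835 3.6180469563733624 2.535610757097672
[[0.5392, -0.1565, 0.187], [0.6659, -0.1497, 0.187], [0.539, -0.1967, 0.187], [0.6657, -0.1893, 0.187]] 3.0619862003621816 3.3439998880346375
[[0.4727, 0.2787, 0.01], [0.4713, 0.1186, 0.01], [0.7796, 0.1189, 0.01]] -0.5102138072594613 0.06944635049195545
[[0.534, 0.2184, 0.205], [0.661, 0.2185, 0.205], [0.5338, 0.1781, 0.205], [0.6608, 0.1789, 0.205]] 0.016573304407894864 0.37834801141447
```

Each triangulated height matches its nominal value: drain tips 0.197, bar 0.186–0.188 and dipper tips 0.210. The block tops measured 0.228 against 0.227.

- **Basket:** bar at about (0.575, -0.175), yaw about 3.4°.
- **Dipper:** fork yaw about 0°, y = 0.198, notch middle at x of about 0.5755.

First I'll raise the tool and turn it +65.3° about its y axis.

carry_out(
  plan=[
    [[0, -0.016, 0], [0, 9.4, 0], 0.085],
    [[0, -0.016, 0], [0, 9.4, 0], 0.085],
    [[0, -0.016, 0], [0, 9.4, 0], 0.085],
    [[0, -0.016, 0], [0, 9.4, 0], 0.085],
    [[0, -0.016, 0], [0, 9.4, 0], 0.085],
    [[0, -0.01, 0], [0, 9.4, 0], 0.085],
    [[0, -0.01, 0], [0, 8.9, 0], 0.085],
    [[0, 0, 0], [0, 0, 0], 0.085],
  ],
  force=40,
)

```text
time_s: 2.2
position: [0.2004, 0.5123, 0.3319]
tool_rot: [[0.998, 0.001, -0.06], [0.06, 0.001, 0.998], [0.001, -1.0, 0.001]]
ft_force: [-0.6, 0.1, -0.2]
grip_width: 0.0848
```

```bash
cat > g.py <<'E'
import sys
from rig import env
import numpy as np
s=env.observe(); R=np.array(s["tool_rot"]);p=np.array(s["position"])
print("t",s["time_s"],"p",np.round(p,4),"yaw",np.degrees(np.arctan2(R[1,0],R[0,0])).round(2),"tilt xz",np.round(R[2],4),"ft",np.round(s["ft_force"],2),"w",round(s["grip_width"],4),"q",np.round(s["q"],0))
if len(sys.argv)>1: print("tool shift",np.round(R.T@(np.array(list(map(float,sys.argv[1:4])))-p),4))
E
python3 g.py 0.575 -0.175 0.331
```

```text
t 2.2 p [0.2004 0.5123 0.3319] yaw 3.42 tilt xz [ 9.0e-04 -1.0e+00  1.1e-03] ft [-0.65  0.09 -0.2 ] w 0.0848 q [56. 19. 62. -0. 99. 53.]
tool shift [ 3.329e-01  4.000e-04 -7.085e-01]
```

carry_out(
  plan=[
    [[0.01, 0, -0.02], [0, 0, 0], 0.07],
    [[0.0166, 0, -0.0354], [0, 0, 0], 0.07],
    [[0.0166, 0, -0.0354], [0, 0, 0], 0.07],
    [[0.0166, 0, -0.0354], [0, 0, 0], 0.07],
    [[0.0166, 0, -0.0354], [0, 0, 0], 0.07],
    [[0.0166, 0, -0.0354], [0, 0, 0], 0.07],
    [[0.0166, 0, -0.0354], [0, 0, 0], 0.07],
    [[0.0166, 0, -0.0354], [0, 0, 0], 0.07],
  ],
)

```text
time_s: 3.2
position: [0.3422, 0.251, 0.3309]
tool_rot: [[0.998, -0.0, -0.062], [0.062, -0.0, 0.998], [-0.0, -1.0, -0.0]]
ft_force: [0.7, 0.3, 0.9]
grip_width: 0.0699
```

carry_out(
  plan=[
    [[0.0166, 0, -0.0354], [0, 0, 0], 0.07],
    [[0.0166, 0, -0.0354], [0, 0, 0], 0.07],
    [[0.0166, 0, -0.0354], [0, 0, 0], 0.07],
    [[0.0166, 0, -0.0354], [0, 0, 0], 0.07],
    [[0.0166, 0, -0.0354], [0, 0, 0], 0.07],
    [[0.0166, 0, -0.0354], [0, 0, 0], 0.07],
    [[0.0166, 0, -0.0354], [0, 0, 0], 0.07],
    [[0.0166, 0, -0.0354], [0, 0, 0], 0.07],
  ],
)

```text
time_s: 4.2
position: [0.4913, -0.024, 0.3308]
tool_rot: [[0.998, -0.001, -0.062], [0.062, 0.0, 0.998], [-0.001, -1.0, 0.0]]
ft_force: [0.2, -0.0, 0.4]
grip_width: 0.0699
```

carry_out(
  plan=[
    [[0.0166, 0, -0.0354], [0, 0, 0], 0.07],
    [[0.0166, 0, -0.0354], [0, 0, 0], 0.07],
    [[0.0166, 0, -0.0354], [0, 0, 0], 0.07],
    [[0.0166, 0, -0.0354], [0, 0, 0], 0.07],
    [[0.008, 0, -0.016], [0, 0, 0], 0.07],
    [[0, 0, 0], [0, 0, 0], 0.07],
    [[0, 0, 0], [0, 0, 0], 0.07],
  ],
)

```text
time_s: 5.08
position: [0.5741, -0.175, 0.3312]
tool_rot: [[0.998, -0.0, -0.06], [0.06, 0.0, 0.998], [-0.0, -1.0, 0.0]]
ft_force: [-0.3, -0.8, -0.3]
grip_width: 0.0704
```

```bash
python3 g.py 0.575 -0.175 0.198
```

```text
t 5.075 p [ 0.5741 -0.175   0.3312] yaw 3.45 tilt xz [-3.e-04 -1.e+00  3.e-04] ft [-0.26 -0.76 -0.28] w 0.0704 q [-28.  25.  54.   0. 102. -32.]
tool shift [ 9.000e-04  1.332e-01 -1.000e-04]
```

carry_out(
  plan=[
    [[0, 0.02, 0], [0, 0, 0], 0.06],
    [[0, 0.025, 0], [0, 0, 0], 0.06],
    [[0, 0.025, 0], [0, 0, 0], 0.06],
    [[0, 0.02, 0], [0, 0, 0], 0.06],
    [[0, 0.01, 0], [0, 0, 0], 0.06],
    [[0, 0, 0], [0, 0, 0], 0.06],
  ],
)

```text
time_s: 5.82
position: [0.5743, -0.1752, 0.2314]
tool_rot: [[0.998, -0.0, -0.059], [0.059, 0.0, 0.998], [-0.0, -1.0, 0.0]]
ft_force: [-0.7, 0.1, 1.4]
grip_width: 0.0599
```

```bash
python3 g.py 0.575 -0.175 0.198; python3 - <<'E'
from rig import env
from h import *
t=env.get_image("top");s=env.get_image("scene")
crop(t,"b1.png",330,100,80,100,6)
crop(s,"b2.png",235,150,80,75,8)
E
```

```text
t 5.825 p [ 0.5743 -0.1752  0.2314] yaw 3.39 tilt xz [-3.e-04 -1.e+00  2.e-04] ft [-0.68  0.05  1.37] w 0.0599 q [-28.  27.  66.   0.  87. -32.]
tool shift [0.0008 0.0334 0.0002]
```

View pics/b1.png

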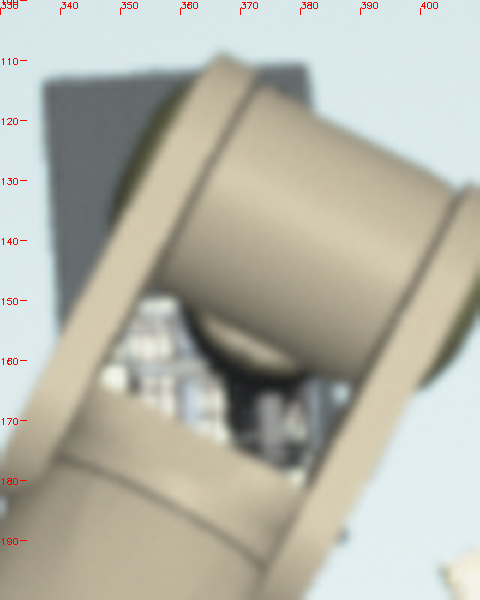

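View pics/b2.png

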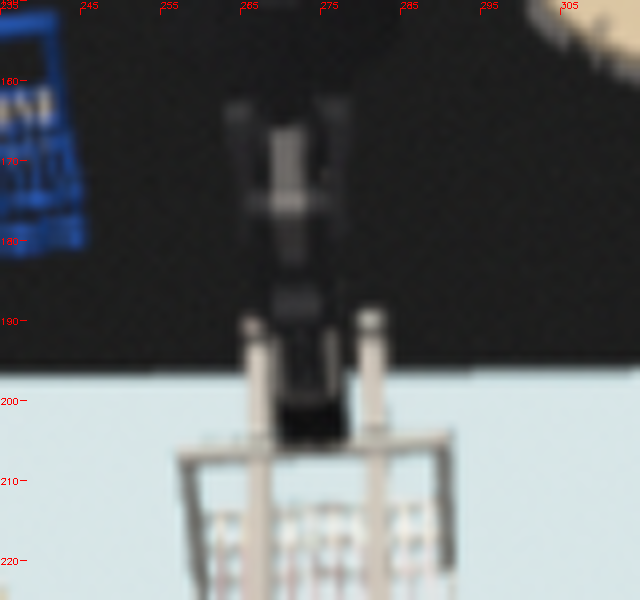

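The fingers straddle the grip between the prongs: in the scene view the finger is at about (273,195) and the prongs at columns 267 and 281. I'll descend the rest of the way and close.

carry_out(
  plan=[
    [[0.0005, 0.012, 0], [0, 0, 0], 0.06],
    [[0, 0.012, 0], [0, 0, 0], 0.06],
    [[0, 0.009, 0], [0, 0, 0], 0.06],
    [[0, 0, 0], [0, 0, 0], 0.03],
    [[0, 0, 0], [0, 0, 0], 0.016],
    [[0, 0, 0], [0, 0, 0], 0.005],
    [[0, 0, 0], [0, 0, 0], 0.005],
    [[0, 0, 0], [0, 0, 0], 0.005],
  ],
  force=60,
)

```text
time_s: 6.92
position: [0.5752, -0.1759, 0.1989]
tool_rot: [[0.998, 0.001, -0.058], [0.058, -0.001, 0.998], [0.001, -1.0, -0.001]]
ft_force: [1.9, -0.9, 3.7]
grip_width: 0.0129
```

carry_out(
  plan=[
    [[0, 0, 0], [0, 0, 0], 0.005],
    [[0, 0, 0], [0, 0, 0], 0.005],
    [[0, 0, 0], [0, 0, 0], 0.005],
  ],
)

```text
time_s: 7.3
position: [0.5752, -0.1759, 0.1988]
tool_rot: [[0.998, 0.001, -0.058], [0.058, -0.001, 0.998], [0.001, -1.0, -0.001]]
ft_force: [1.1, -0.5, 6.3]
grip_width: 0.0133
```

```bash
python3 g.py
```

```text
t 7.3 p [ 0.5752 -0.1759  0.1988] yaw 3.34 tilt xz [ 1.e-03 -1.e+00 -6.e-04] ft [ 1.08 -0.5   6.26] w 0.0133 q [-28.  28.  69.   0.  83. -32.]
```

Gripped: the width reads 13.3 mm against the 14 mm grip. Now I'll lift by 26 mm.

carry_out(
  plan=[
    [[0, -0.005, 0], [0, 0, 0], 0.005],
    [[0, -0.007, 0], [0, 0, 0], 0.005],
    [[0, -0.007, 0], [0, 0, 0], 0.005],
    [[0, -0.007, 0], [0, 0, 0], 0.005],
    [[0, 0, 0], [0, 0, 0], 0.005],
    [[0, 0, 0], [0, 0, 0], 0.005],
  ],
)

```text
time_s: 8.05
position: [0.5748, -0.1757, 0.2241]
tool_rot: [[0.998, -0.0, -0.058], [0.058, 0.0, 0.998], [-0.0, -1.0, 0.0]]
ft_force: [-0.1, -0.1, -5.3]
grip_width: 0.0134
```

```bash
python3 g.py;  python3 - <<'E'
from rig import env
from h import *
s=env.get_image("scene")
crop(s,"c2.png",235,165,80,75,8)
E
```

```text
t 8.05 p [ 0.5748 -0.1757  0.2241] yaw 3.34 tilt xz [-4.e-04 -1.e+00  3.e-04] ft [-0.12 -0.06 -5.31] w 0.0134 q [-28.  27.  66.  -0.  86. -32.]
```

View pics/c2.png

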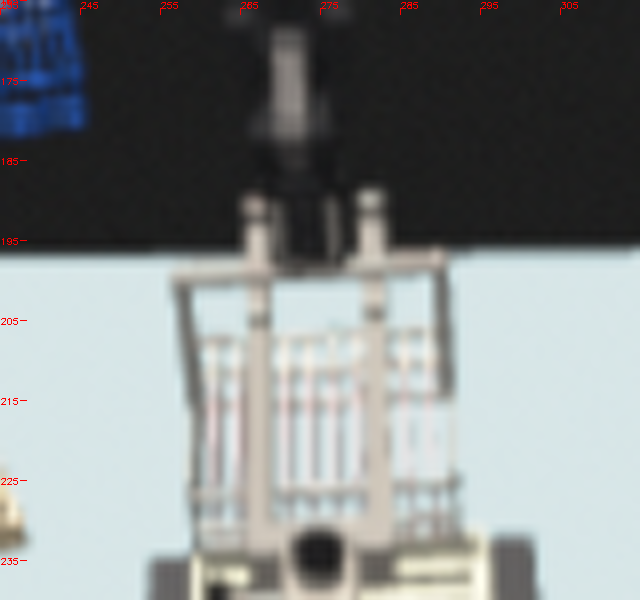

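The basket hangs free at 5.3 N and level, with the crossbar above the notches in the scene view (row ~198). Next I'll draw it out along tool -x.

carry_out(
  plan=[
    [[-0.006, 0, 0], [0, 0, 0], 0.005],
    [[-0.012, 0, 0], [0, 0, 0], 0.005],
    [[-0.018, 0, 0], [0, 0, 0], 0.005],
    [[-0.02, 0, 0], [0, 0, 0], 0.005],
    [[-0.02, 0, 0], [0, 0, 0], 0.005],
    [[-0.02, 0, 0], [0, 0, 0], 0.005],
    [[-0.018, 0, 0], [0, 0, 0], 0.005],
    [[-0.006, 0, 0], [0, 0, 0], 0.005],
  ],
)

```text
time_s: 9.1
position: [0.4539, -0.1826, 0.2246]
tool_rot: [[0.998, 0.0, -0.058], [0.058, -0.0, 0.998], [0.0, -1.0, -0.0]]
ft_force: [0.5, 0.0, -4.2]
grip_width: 0.0134
```

```bash
python3 g.py 0.458 0.198 0.234
```

```text
t 9.1 p [ 0.4539 -0.1826  0.2246] yaw 3.3 tilt xz [ 1.e-04 -1.e+00 -2.e-04] ft [ 0.46  0.01 -4.16] w 0.0134 q [-36.  16.  84.  -0.  80. -39.]
tool shift [ 0.026  -0.0094  0.3798]
```

carry_out(
  plan=[
    [[0, -0.005, 0], [0, 1.6, 0], 0.005],
    [[0, -0.0045, 0], [0, 1.6, 0], 0.005],
    [[0, 0, 0.012], [0, 0, 0], 0.005],
    [[0, 0, 0.024], [0, 0, 0], 0.005],
    [[0, 0, 0.034], [0, 0, 0], 0.005],
    [[0, 0, 0.036], [0, 0, 0], 0.005],
    [[0, 0, 0.036], [0, 0, 0], 0.005],
    [[0, 0, 0.036], [0, 0, 0], 0.005],
  ],
)

```text
time_s: 10.1
position: [0.4545, -0.0028, 0.2338]
tool_rot: [[1.0, -0.0, -0.003], [0.003, 0.0, 1.0], [-0.0, -1.0, 0.0]]
ft_force: [0.7, -0.1, -4.7]
grip_width: 0.0133
```

carry_out(
  plan=[
    [[0, 0, 0.036], [0, 0, 0], 0.005],
    [[0, 0, 0.036], [0, 0, 0], 0.005],
    [[0, 0, 0.036], [0, 0, 0], 0.005],
    [[0, 0, 0.036], [0, 0, 0], 0.005],
    [[0, 0, 0.03], [0, 0, 0], 0.005],
    [[0, 0, 0.02], [0, 0, 0], 0.005],
    [[0, 0, 0.008], [0, 0, 0], 0.005],
    [[0, 0, 0], [0, 0, 0], 0.005],
  ],
)

```text
time_s: 11.1
position: [0.454, 0.1976, 0.2337]
tool_rot: [[1.0, -0.0, -0.003], [0.003, -0.0, 1.0], [-0.0, -1.0, -0.0]]
ft_force: [0.1, 0.3, -5.3]
grip_width: 0.0135
```

carry_out(
  plan=[
    [[0, 0, 0], [0, 0, 0], 0.005],
    [[0, 0, 0], [0, 0, 0], 0.005],
  ],
)

```text
time_s: 11.35
position: [0.4543, 0.1967, 0.2339]
tool_rot: [[1.0, 0.0, -0.002], [0.002, -0.0, 1.0], [0.0, -1.0, -0.0]]
ft_force: [0.4, -0.1, -5.1]
grip_width: 0.0136
```

```bash
python3 g.py 0.5755 0.198 0.234;  python3 - <<'E'
from rig import env
from h import *
import pickle
t=env.get_image("top");s=env.get_image("scene"); pickle.dump((t,s),open("ts2.pkl","wb"))
crop(t,"d1.png",215,95,90,110,5)
crop(s,"d2.png",365,150,80,75,8)
E
```

```text
t 11.35 p [0.4543 0.1967 0.2339] yaw 0.09 tilt xz [ 1.e-04 -1.e+00 -1.e-04] ft [ 0.4  -0.12 -5.05] w 0.0136 q [10. 16. 82. -0. 81. 10.]
tool shift [ 1.212e-01 -1.000e-04  1.100e-03]
```

View pics/d1.png

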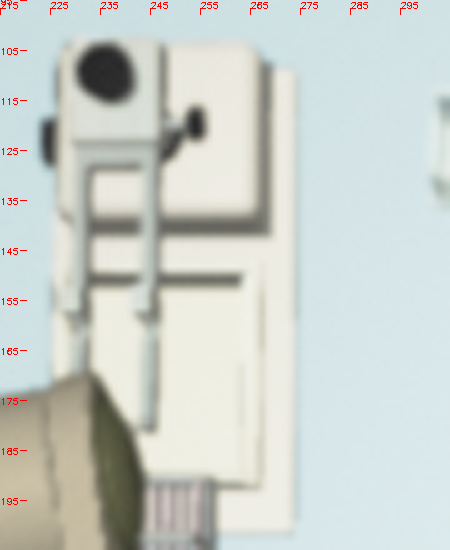

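View pics/d2.png

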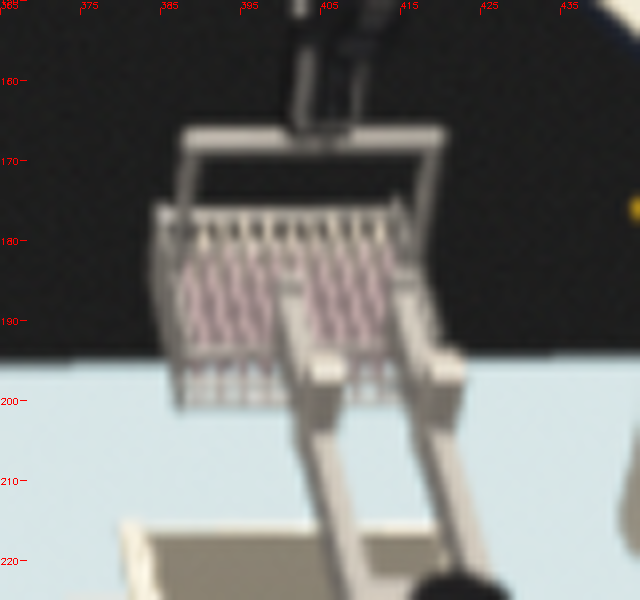

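```bash
python3 - <<'E'
from h import *
import pickle
t,s=pickle.load(open("ts2.pkl","rb"))
a=atz(s,(387.6,166.75),.220);b=atz(s,(419.9,166.2),.220);print(a,b,(a+b)/2,np.linalg.norm(a-b))
print(proj(s,[[.4543,.1967-.044,.22],[.4543,.1967+.044,.22]]))
# prong centers, same camera: tips at 211
for y in(.178,.218): print(proj(s,[[.519,y,.211]]))
E
```

```text
[0.44919382 0.15009057 0.22      ] [0.44855641 0.24420555 0.22      ] [0.44887511 0.19714806 0.22      ] 0.09411714452879116
[[388.72981917 167.78895985]
 [419.05384118 167.39560858]]
[[400.48067634 184.02982543]]
[[414.71197647 183.84466661]]
```

carry_out(
  plan=[
    [[0.008, 0, 0.001], [0, 0, 0], 0.005],
    [[0.015, 0, 0], [0, 0, 0], 0.005],
    [[0.018, 0, 0], [0, 0, 0], 0.005],
    [[0.018, 0, 0], [0, 0, 0], 0.005],
    [[0.018, 0, 0], [0, 0, 0], 0.005],
    [[0.015, 0, 0], [0, 0, 0], 0.005],
    [[0.008, 0, 0], [0, 0, 0], 0.005],
    [[0, 0, 0], [0, 0, 0], 0.005],
  ],
)

```text
time_s: 12.45
position: [0.5547, 0.1984, 0.2334]
tool_rot: [[1.0, -0.001, -0.002], [0.002, -0.0, 1.0], [-0.001, -1.0, -0.0]]
ft_force: [-0.5, -0.8, -4.7]
grip_width: 0.0137
```

```bash
python3 g.py 0.5755 0.198 0.234;  python3 - <<'E'
from rig import env
from h import *
s=env.get_image("scene")
crop(s,"e2.png",365,165,80,75,8)
E
```

```text
t 12.45 p [0.5547 0.1984 0.2334] yaw 0.12 tilt xz [-5.e-04 -1.e+00 -1.e-04] ft [-0.49 -0.76 -4.74] w 0.0137 q [ 8. 26. 68. -0. 87.  8.]
tool shift [ 0.0208 -0.0006 -0.0004]
```

View pics/e2.png

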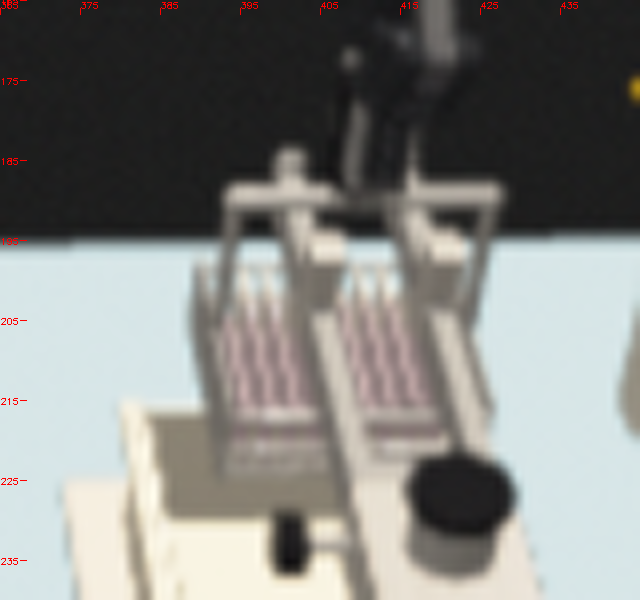

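The crossbar (row ~189) is past the tips and over both prongs, in front of the blocks. Now I'll creep toward the blocks.

carry_out(
  plan=[
    [[0.004, 0, 0], [0, 0, 0], 0.005],
    [[0.004, 0, 0], [0, 0, 0], 0.005],
    [[0.003, 0, 0], [0, 0, 0], 0.005],
    [[0.002, 0, 0], [0, 0, 0], 0.005],
    [[0.001, 0, 0], [0, 0, 0], 0.005],
    [[0, 0, 0], [0, 0, 0], 0.005],
  ],
)

```text
time_s: 13.25
position: [0.5682, 0.1986, 0.2338]
tool_rot: [[1.0, -0.0, -0.002], [0.002, -0.0, 1.0], [-0.0, -1.0, -0.0]]
ft_force: [-0.3, 0.3, -5.1]
grip_width: 0.0134
```

carry_out(
  plan=[
    [[0.001, 0, 0], [0, 0, 0], 0.005],
    [[0.001, 0, 0], [0, 0, 0], 0.005],
    [[0.001, 0, 0], [0, 0, 0], 0.005],
    [[0, 0, 0], [0, 0, 0], 0.005],
  ],
)

```text
time_s: 13.75
position: [0.5713, 0.1985, 0.2338]
tool_rot: [[1.0, 0.0, -0.002], [0.002, -0.0, 1.0], [0.0, -1.0, -0.0]]
ft_force: [0.5, 0.5, -4.0]
grip_width: 0.0133
```

carry_out(
  plan=[
    [[0.001, 0, 0], [0, 0, 0], 0.005],
    [[0.001, 0, 0], [0, 0, 0], 0.005],
    [[0, 0, 0], [0, 0, 0], 0.005],
  ],
)

```text
time_s: 14.12
position: [0.5733, 0.1986, 0.2338]
tool_rot: [[1.0, -0.0, -0.002], [0.002, -0.0, 1.0], [-0.0, -1.0, -0.0]]
ft_force: [-0.3, -0.0, -3.8]
grip_width: 0.0135
```

carry_out(
  plan=[
    [[0.001, 0, 0], [0, 0, 0], 0.005],
    [[0, 0, 0], [0, 0, 0], 0.005],
  ],
)

```text
time_s: 14.38
position: [0.5742, 0.1986, 0.2338]
tool_rot: [[1.0, 0.0, -0.002], [0.002, -0.0, 1.0], [0.0, -1.0, -0.0]]
ft_force: [-0.3, 0.0, -5.3]
grip_width: 0.0131
```

carry_out(
  plan=[
    [[0.001, 0, 0], [0, 0, 0], 0.005],
    [[0, 0, 0], [0, 0, 0], 0.005],
  ],
)

```text
time_s: 14.62
position: [0.5753, 0.1986, 0.2338]
tool_rot: [[1.0, 0.0, -0.002], [0.002, -0.0, 1.0], [0.0, -1.0, -0.0]]
ft_force: [0.2, -0.1, -4.7]
grip_width: 0.0134
```

carry_out(
  plan=[
    [[0.001, 0, 0], [0, 0, 0], 0.005],
    [[0, 0, 0], [0, 0, 0], 0.005],
  ],
)

```text
time_s: 14.88
position: [0.5763, 0.1986, 0.2338]
tool_rot: [[1.0, 0.0, -0.002], [0.002, 0.0, 1.0], [0.0, -1.0, 0.0]]
ft_force: [1.1, -0.2, -5.5]
grip_width: 0.0132
```

```bash
python3 g.py
```

```text
t 14.875 p [0.5763 0.1986 0.2338] yaw 0.14 tilt xz [ 0. -1.  0.] ft [ 1.09 -0.17 -5.52] w 0.0132 q [ 8. 28. 64.  0. 88.  8.]
```

carry_out(
  plan=[
    [[0.001, 0, 0], [0, 0, 0], 0.005],
    [[0, 0, 0], [0, 0, 0], 0.005],
  ],
)

```text
time_s: 15.12
position: [0.5772, 0.1986, 0.2338]
tool_rot: [[1.0, -0.0, -0.002], [0.002, -0.0, 1.0], [-0.0, -1.0, -0.0]]
ft_force: [-0.5, 0.2, -5.5]
grip_width: 0.0133
```

carry_out(
  plan=[
    [[0.001, 0, 0], [0, 0, 0], 0.005],
    [[0, 0, 0], [0, 0, 0], 0.005],
  ],
)

```text
time_s: 15.38
position: [0.5774, 0.1986, 0.2338]
tool_rot: [[1.0, -0.002, -0.003], [0.003, -0.0, 1.0], [-0.002, -1.0, -0.0]]
ft_force: [-5.8, 0.1, -2.9]
grip_width: 0.0135
```

The blocks stopped the bar at TCP x ≈ 0.5773 with 5.8 N. Vision predicted 0.5767, so the two agree. I'll back off to the notch middle and lower.

carry_out(
  plan=[
    [[-0.0012, 0, 0], [0, 0, 0], 0.005],
    [[-0.001, 0, 0], [0, 0, 0], 0.005],
    [[0, 0, 0], [0, 0, 0], 0.005],
  ],
)

```text
time_s: 15.75
position: [0.5761, 0.1986, 0.2339]
tool_rot: [[1.0, 0.001, -0.002], [0.002, 0.0, 1.0], [0.001, -1.0, 0.0]]
ft_force: [0.1, 0.6, -4.1]
grip_width: 0.0135
```

carry_out(
  plan=[
    [[0, 0.003, 0], [0, 0, 0], 0.005],
    [[0, 0.003, 0], [0, 0, 0], 0.005],
    [[0, 0.002, 0], [0, 0, 0], 0.005],
    [[0, 0.001, 0], [0, 0, 0], 0.005],
    [[0, 0, 0], [0, 0, 0], 0.005],
  ],
)

```text
time_s: 16.38
position: [0.576, 0.1986, 0.2248]
tool_rot: [[1.0, -0.0, -0.002], [0.002, -0.0, 1.0], [-0.0, -1.0, -0.0]]
ft_force: [-0.0, 0.3, -5.2]
grip_width: 0.0135
```

carry_out(
  plan=[
    [[0, 0.001, 0], [0, 0, 0], 0.005],
    [[0, 0.001, 0], [0, 0, 0], 0.005],
    [[0, 0.001, 0], [0, 0, 0], 0.005],
    [[0, 0, 0], [0, 0, 0], 0.005],
  ],
)

```text
time_s: 16.88
position: [0.5756, 0.1987, 0.2227]
tool_rot: [[1.0, 0.0, -0.003], [0.003, 0.0, 1.0], [0.0, -1.0, 0.0]]
ft_force: [-4.0, -0.2, 4.8]
grip_width: 0.0132
```

carry_out(
  plan=[
    [[0.0003, 0.0007, 0], [0, 0, 0], 0.005],
    [[0, 0, 0], [0, 0, 0], 0.005],
  ],
)

```text
time_s: 17.12
position: [0.5757, 0.1987, 0.2226]
tool_rot: [[1.0, 0.0, -0.003], [0.003, 0.0, 1.0], [0.0, -1.0, 0.0]]
ft_force: [-7.2, -1.4, 8.4]
grip_width: 0.0133
```

carry_out(
  plan=[
    [[0, 0.0007, 0], [0, 0, 0], 0.005],
    [[0, 0, 0], [0, 0, 0], 0.005],
  ],
)

```text
time_s: 17.38
position: [0.5753, 0.1988, 0.2221]
tool_rot: [[1.0, -0.0, -0.003], [0.003, 0.0, 1.0], [-0.0, -1.0, 0.0]]
ft_force: [-9.4, 0.2, 9.6]
grip_width: 0.0133
```

```bash
python3 g.py
```

```text
t 17.375 p [0.5753 0.1988 0.2221] yaw 0.16 tilt xz [-4.e-04 -1.e+00  3.e-04] ft [-9.39  0.19  9.63] w 0.0133 q [ 8. 28. 65.  0. 87.  8.]
```

carry_out(
  plan=[
    [[-0.0008, 0, 0], [0, 0, 0], 0.005],
    [[0, 0, 0], [0, 0, 0], 0.005],
  ],
)

```text
time_s: 17.62
position: [0.5744, 0.1988, 0.2212]
tool_rot: [[1.0, -0.002, -0.003], [0.003, 0.0, 1.0], [-0.002, -1.0, 0.0]]
ft_force: [-7.8, -1.4, 4.2]
grip_width: 0.0132
```

carry_out(
  plan=[
    [[0, 0.0007, 0], [0, 0, 0], 0.005],
    [[0, 0, 0], [0, 0, 0], 0.005],
  ],
)

```text
time_s: 17.88
position: [0.5739, 0.1988, 0.2201]
tool_rot: [[1.0, -0.003, -0.003], [0.003, 0.0, 1.0], [-0.003, -1.0, 0.0]]
ft_force: [-8.9, -0.1, 3.6]
grip_width: 0.0133
```

carry_out(
  plan=[
    [[0, 0.001, 0], [0, 0, 0], 0.005],
    [[0, 0, 0], [0, 0, 0], 0.005],
  ],
)

```text
time_s: 18.12
position: [0.5741, 0.1988, 0.2194]
tool_rot: [[1.0, -0.002, -0.003], [0.003, 0.0, 1.0], [-0.002, -1.0, 0.0]]
ft_force: [-9.2, -0.4, 4.5]
grip_width: 0.0133
```

carry_out(
  plan=[
    [[0, 0.001, 0], [0, 0, 0], 0.005],
    [[0, 0, 0], [0, 0, 0], 0.005],
  ],
)

```text
time_s: 18.38
position: [0.5744, 0.1989, 0.2186]
tool_rot: [[1.0, -0.002, -0.003], [0.003, 0.0, 1.0], [-0.002, -1.0, 0.0]]
ft_force: [-7.6, 0.1, 4.3]
grip_width: 0.0132
```

```bash
python3 g.py;  python3 - <<'E'
from rig import env
from h import *
s=env.get_image("scene")
crop(s,"f2.png",365,165,80,75,8)
E
```

```text
t 18.375 p [0.5744 0.1989 0.2186] yaw 0.16 tilt xz [-1.6e-03 -1.0e+00  3.0e-04] ft [-7.55  0.12  4.27] w 0.0132 q [ 8. 28. 66.  0. 86.  8.]
```

View pics/f2.png

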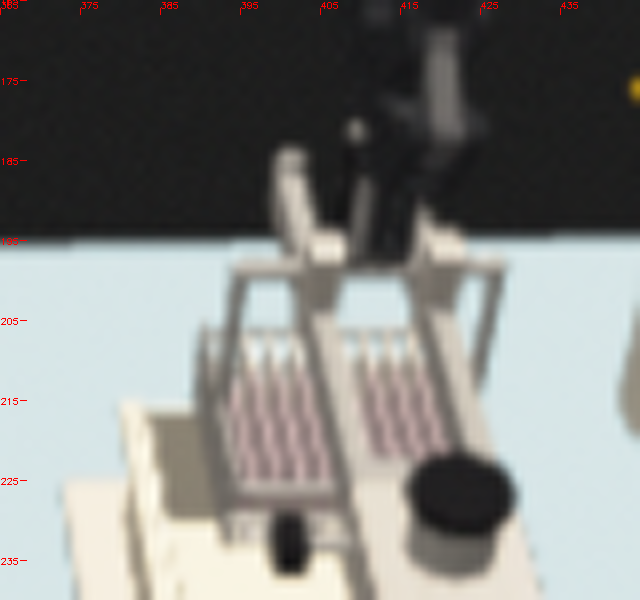

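The bar is hugging the blocks (row ~198) and seated level in the notch mouth. It is moving down at moderate force, so I'll continue.

carry_out(
  plan=[
    [[0, 0.001, 0], [0, 0, 0], 0.005],
    [[0, 0, 0], [0, 0, 0], 0.005],
  ],
)

```text
time_s: 18.68
position: [0.5746, 0.1989, 0.2175]
tool_rot: [[1.0, -0.001, -0.003], [0.003, 0.0, 1.0], [-0.001, -1.0, 0.0]]
ft_force: [-6.8, 0.9, 3.6]
grip_width: 0.0136
```

carry_out(
  plan=[
    [[0, 0.001, 0], [0, 0, 0], 0.005],
    [[0, 0, 0], [0, 0, 0], 0.005],
  ],
)

```text
time_s: 18.92
position: [0.5746, 0.1989, 0.216]
tool_rot: [[1.0, -0.002, -0.003], [0.003, 0.0, 1.0], [-0.002, -1.0, 0.0]]
ft_force: [-5.7, 0.2, 1.4]
grip_width: 0.0134
```

carry_out(
  plan=[
    [[0, 0.001, 0], [0, 0, 0], 0.005],
    [[0, 0, 0], [0, 0, 0], 0.005],
  ],
)

```text
time_s: 19.18
position: [0.5746, 0.1988, 0.2146]
tool_rot: [[1.0, -0.002, -0.003], [0.003, 0.0, 1.0], [-0.002, -1.0, 0.0]]
ft_force: [-5.6, 0.9, -1.7]
grip_width: 0.013
```

carry_out(
  plan=[
    [[0, 0.001, 0], [0, 0, 0], 0.005],
    [[0, 0.001, 0], [0, 0, 0], 0.005],
    [[0, 0, 0], [0, 0, 0], 0.005],
  ],
)

```text
time_s: 19.55
position: [0.5746, 0.1988, 0.2119]
tool_rot: [[1.0, -0.003, -0.003], [0.003, 0.0, 1.0], [-0.003, -1.0, 0.0]]
ft_force: [-4.8, 2.0, -5.8]
grip_width: 0.0136
```

carry_out(
  plan=[
    [[0, 0.001, 0], [0, 0, 0], 0.005],
    [[0, 0.001, 0], [0, 0, 0], 0.005],
    [[0, 0, 0], [0, 0, 0], 0.005],
  ],
)

```text
time_s: 19.92
position: [0.5755, 0.1985, 0.2102]
tool_rot: [[1.0, -0.001, -0.002], [0.002, -0.0, 1.0], [-0.001, -1.0, -0.0]]
ft_force: [-1.8, -0.2, -9.2]
grip_width: 0.0131
```

carry_out(
  plan=[
    [[0, 0.001, 0], [0, 0, 0], 0.005],
    [[0, 0, 0], [0, 0, 0], 0.005],
  ],
)

```text
time_s: 20.18
position: [0.5758, 0.1985, 0.2097]
tool_rot: [[1.0, 0.001, -0.002], [0.002, -0.0, 1.0], [0.001, -1.0, -0.0]]
ft_force: [-0.7, 0.1, -7.2]
grip_width: 0.0135
```

```bash
python3 g.py
```

```text
t 20.175 p [0.5758 0.1985 0.2097] yaw 0.14 tilt xz [ 7.e-04 -1.e+00 -0.e+00] ft [-0.66  0.07 -7.17] w 0.0135 q [ 8. 29. 67. -0. 85.  8.]
```

The bar snapped past the balls and the catch now pulls it down. I'll follow to the bottom.

carry_out(
  plan=[
    [[0, 0.001, 0], [0, 0, 0], 0.005],
    [[0, 0, 0], [0, 0, 0], 0.005],
  ],
)

```text
time_s: 20.42
position: [0.5759, 0.1986, 0.2091]
tool_rot: [[1.0, 0.002, -0.002], [0.002, 0.0, 1.0], [0.002, -1.0, 0.0]]
ft_force: [-0.1, 0.2, -4.8]
grip_width: 0.0134
```

carry_out(
  plan=[
    [[0, 0.001, 0], [0, 0, 0], 0.005],
    [[0, 0, 0], [0, 0, 0], 0.005],
  ],
)

```text
time_s: 20.68
position: [0.5759, 0.1986, 0.2088]
tool_rot: [[1.0, 0.002, -0.002], [0.002, 0.0, 1.0], [0.002, -1.0, 0.0]]
ft_force: [-0.5, -0.2, 3.8]
grip_width: 0.013
```

carry_out(
  plan=[
    [[0, 0.001, 0], [0, 0, 0], 0.005],
    [[0, 0, 0], [0, 0, 0], 0.005],
  ],
)

```text
time_s: 20.92
position: [0.576, 0.1986, 0.2087]
tool_rot: [[1.0, 0.003, -0.002], [0.002, 0.0, 1.0], [0.003, -1.0, 0.0]]
ft_force: [-1.5, -0.9, 9.3]
grip_width: 0.0132
```

The bar is on the floor of the notches at TCP z = 0.2087, which puts the axis at about 0.195, with force rising stiffly. I'll ease off and check with a picture.

carry_out(
  plan=[
    [[0, -0.0012, 0], [0, 0, 0], 0.005],
    [[0, 0, 0], [0, 0, 0], 0.005],
  ],
)

```text
time_s: 21.18
position: [0.5759, 0.1986, 0.2088]
tool_rot: [[1.0, 0.002, -0.002], [0.002, 0.0, 1.0], [0.002, -1.0, 0.0]]
ft_force: [-1.3, 0.1, 7.0]
grip_width: 0.0134
```

```bash
python3 g.py;  python3 - <<'E'
from rig import env
from h import *
s=env.get_image("scene")
crop(s,"g2.png",365,165,80,75,8)
E
```

```text
t 21.175 p [0.5759 0.1986 0.2088] yaw 0.14 tilt xz [ 2.e-03 -1.e+00  2.e-04] ft [-1.34  0.15  6.95] w 0.0134 q [ 8. 29. 67. -0. 85.  8.]
```

View pics/g2.png

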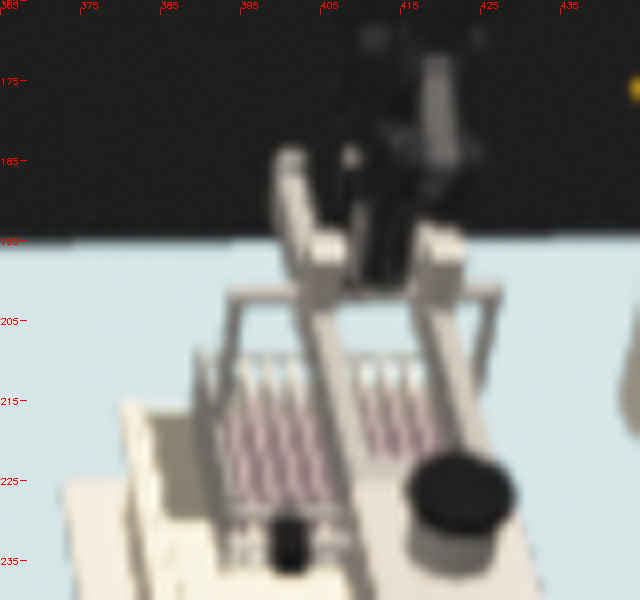

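The crossbar sits level at the foot of both blocks (row ~201). I'll release and rise.

carry_out(
  plan=[
    [[0, 0, 0], [0, 0, 0], 0.018],
    [[0, 0, 0], [0, 0, 0], 0.026],
    [[0, 0, 0], [0, 0, 0], 0.045],
    [[0, 0, 0], [0, 0, 0], 0.05],
    [[0, 0, 0], [0, 0, 0], 0.05],
  ],
)

```text
time_s: 21.85
position: [0.5755, 0.1986, 0.2079]
tool_rot: [[1.0, -0.0, -0.002], [0.002, 0.0, 1.0], [-0.0, -1.0, 0.0]]
ft_force: [0.3, 0.7, 0.0]
grip_width: 0.05
```

carry_out(
  plan=[
    [[0, -0.004, 0], [0, 0, 0], 0.05],
    [[0, -0.008, 0], [0, 0, 0], 0.05],
    [[0, -0.012, 0], [0, 0, 0], 0.05],
    [[0, -0.016, 0], [0, 0, 0], 0.05],
    [[0, -0.02, 0], [0, 0, 0], 0.05],
    [[0, -0.03, 0], [0, 0, 0], 0.05],
    [[0, -0.03, 0], [0, 0, 0], 0.05],
    [[0, -0.02, 0], [0, 0, 0], 0.05],
  ],
)

```text
time_s: 22.85
position: [0.5755, 0.1986, 0.3505]
tool_rot: [[1.0, 0.003, -0.002], [0.002, 0.0, 1.0], [0.003, -1.0, 0.0]]
ft_force: [-0.3, -0.5, -0.4]
grip_width: 0.0498
```

carry_out(
  plan=[
    [[-0.03, 0, 0], [0, 0, 0], 0.05],
    [[-0.04, 0, 0], [0, 0, 0], 0.05],
    [[-0.04, 0, 0], [0, 0, 0], 0.05],
    [[-0.04, 0, 0], [0, 0, 0], 0.05],
    [[0, 0, 0], [0, 0, 0], 0.05],
  ],
)

```text
time_s: 23.48
position: [0.4236, 0.1984, 0.3498]
tool_rot: [[1.0, 0.003, -0.004], [0.004, 0.001, 1.0], [0.003, -1.0, 0.001]]
ft_force: [1.3, 1.0, 1.0]
grip_width: 0.0504
```

```bash
python3 g.py;  python3 - <<'E'
from rig import env
from h import *
t=env.get_image("top");s=env.get_image("scene")
pts=[[.576,.1985+d,.195] for d in(-.044,0,.044)]
crop(s,"h2.png",365,165,80,75,8,proj(s,pts)); cv2.imwrite("pics/h3.png",t["image"][:,:,::-1]);cv2.imwrite("pics/h4.png",s["image"][:,:,::-1])
E
```

```text
t 23.475 p [0.4236 0.1984 0.3498] yaw 0.21 tilt xz [ 2.7e-03 -1.0e+00  5.0e-04] ft [1.25 0.98 1.01] w 0.0504 q [11. 10. 72.  0. 98. 10.]
```

View pics/h2.png

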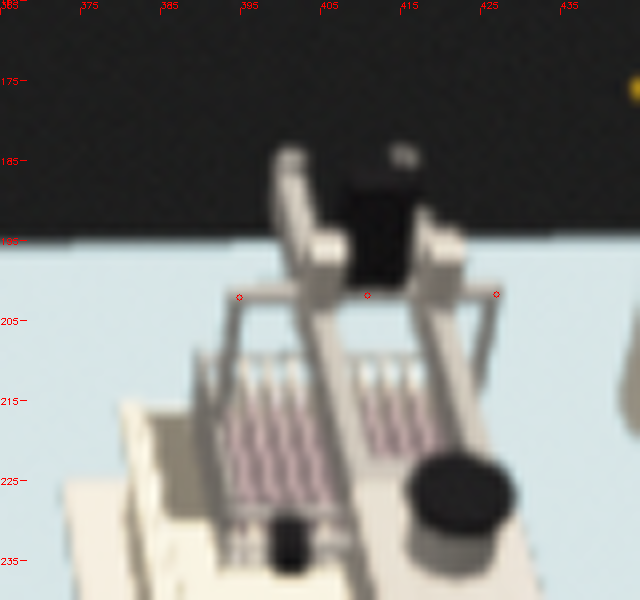

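View pics/h3.png

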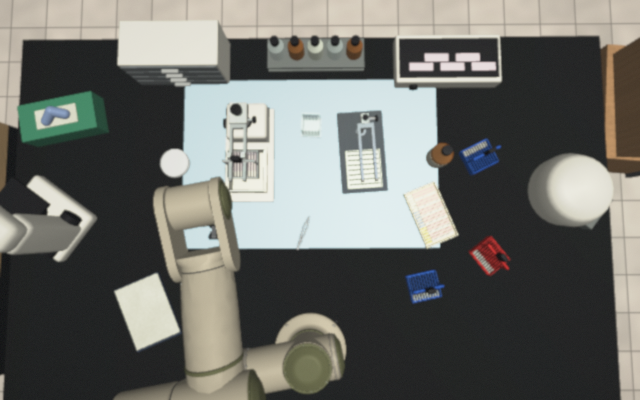

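View pics/h4.png

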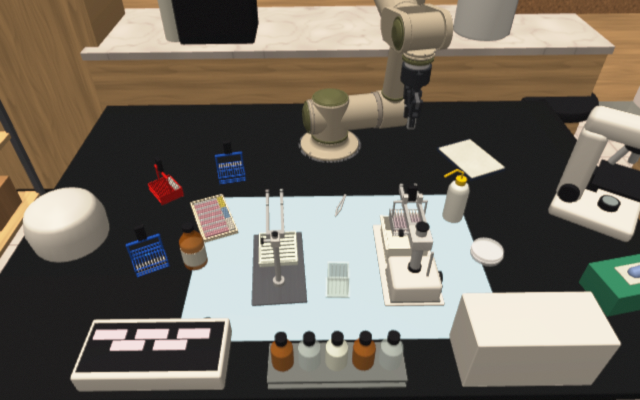

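The bar lies where a seated axis at 0.195 m projects (row ~201, columns 394–426). The gripper is clear and nothing else has moved visibly, so I'm handing in.

```bash
python3 -c "
from rig import env
print(env.close_job())"
```

```text
the job is handed in; nothing more can be done
None
```

The basket is hanging on the dipper's fork, seated past the spring catch in both notches. I handed the job in with the robot's clock at about 23.5 s of the 58 s allowed; the hand-in gives no verdict.

**What I did**
- I gripped the basket by its black grip along the prongs, lifted it about 25 mm off the drain fork, and drew it out 121 mm level. I then carried it across level without setting it down.
- The stop blocks were felt at TCP x ≈ 0.577 m with about 6 N. Vision had predicted 0.5767 m.
- I pressed the crossbar down past the balls. The first try at the notch middle built up to roughly 17 N of contact without passing. Easing about 1 mm toward the tips let it slide in and snap home.
- It was pressed to the notch floor with about 14 N, eased off, and then released.

**Last checks**
- **Height:** the tool reading at the notch floor gives a crossbar axis of about 195 mm. In the final picture the bar lies within about a pixel (roughly 2–3 mm) of where a seated, square bar projects.
- **Level and square:** the tool was within 0.2° of square to the fork and about 0.1° of upright when I let go.
- **Clearance:** the gripper is about 0.15 m from the basket with only sensor noise on the wrist.
- **Other things:** the dish and the other bench items look unmoved in both views. I judged that by eye and did not measure it.

No check failed. The contact forces come from the wrist sensor and are approximate.

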